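# Sort the brass bar blanks by length into the velvet tray

## Task

Two gold-coloured bar blanks are still out on the jeweller's bench, one in the open and one tucked behind the white tin: lay each in the velvet row that holds blanks of its own length, flat on the lane's floor and squarely across the lane like the one already there. Move the tin well clear of its coaster to reach the hidden blank, and leave it standing centred on its coaster again. Set things down rather than dropping them, and leave the blanks already in the rows and everything else on the bench alone.

Things in the scene. Friction and masses are not known exactly. Their poses are not given: they have to be found in the camera images.
- blank_short: gold-coloured brass bar blank to be sorted, a plain rectangular bar 38 mm long (its y axis), 12 mm wide (its x axis) and 10 mm high, 39 g give or take; starts lying flat on the table, either in the open or behind the tin. Origin: centre of its underside, z up
- blank_medium: gold-coloured brass bar blank to be sorted, a plain rectangular bar 52 mm long (its y axis), 12 mm wide (its x axis) and 10 mm high, 53 g give or take; starts lying flat on the table, either in the open or behind the tin. Origin: centre of its underside, z up
- row_short: fixed blue velvet insert, 170 (x) by 90 (y) by 12 mm high, with a sunken lane along x for 38 mm blanks: lane 50 mm wide (y), 160 mm long (x), floor 4 mm above the origin, walls 8 mm. One 38 mm blank already lies across it near the +x end. The three inserts lie side by side on a 6 mm board, in any order, turned alike. Origin: centre of underside, 6 mm above the table
- row_medium: fixed blue velvet insert, 170 (x) by 90 (y) by 12 mm high, with a sunken lane along x for 52 mm blanks: lane 64 mm wide (y), 160 mm long (x), floor 4 mm above the origin, walls 8 mm. One 52 mm blank already lies across it near the +x end. The three inserts lie side by side on a 6 mm board, in any order, turned alike. Origin: centre of underside, 6 mm above the table
- row_long: fixed blue velvet insert, 170 (x) by 90 (y) by 12 mm high, with a sunken lane along x for 66 mm blanks: lane 78 mm wide (y), 160 mm long (x), floor 4 mm above the origin, walls 8 mm. One 66 mm blank already lies across it near the +x end. The three inserts lie side by side on a 6 mm board, in any order, turned alike. Origin: centre of underside, 6 mm above the table
- sample_short: loose brass bar blank 38 x 12 x 10 mm that already lies in the lane of row_short, across it, 40 to 60 mm from the insert's centre towards its +x end. Origin: centre of its underside; y along its length
- sample_medium: loose brass bar blank 52 x 12 x 10 mm that already lies in the lane of row_medium, across it, 40 to 60 mm from the insert's centre towards its +x end. Origin: centre of its underside; y along its length
- sample_long: loose brass bar blank 66 x 12 x 10 mm that already lies in the lane of row_long, across it, 40 to 60 mm from the insert's centre towards its +x end. Origin: centre of its underside; y along its length
- tin: round white tin with a teal lid, 52 mm diameter all the way up, 100 mm high, about 250 g, standing on the coaster on the robot's side of one of the blanks, too near to that blank for a gripper (bar's centre 46 mm from the tin's axis). Origin: centre of its underside, z up
- coaster: fixed flat black rubber disc, 72 mm diameter and 3 mm thick, on the table: the tin's place. Origin: centre of its underside; the hidden blank lies 46 mm from it, roughly along world +x. The table is free for about 60 mm around (0.42, -0.15), robot side of the coaster
- bottle: copper drinking bottle, 70 mm diameter, 220 mm high, bystander on the left. Origin: centre of its underside
- vial: small white vial with a blue cap, 25 mm diameter, 52 mm high, bystander. Origin: centre of its underside
- pot: white ceramic dish, 52 mm diameter, 30 mm high, bystander. Origin: centre of its underside
- loupe: black eyeglass, 32 mm diameter, 28 mm high, bystander. Origin: centre of its underside
- tweezers: steel tweezers lying flat, about 130 mm long (y) and 6 mm high, bystander. Origin: on the table under their middle

How it is judged (in metres and radians):
On the way:
1. the tin has been moved off its coaster, more than 60 mm from its place (horizontal distance between tin and coaster above 0.06 m), for 0.2 s.
At the end, for the whole second after the job is handed in: Each blank at rest in the row of its length: within 75 mm of the insert's centre along, 10 mm across, on the floor (1.5-6.5 mm over the insert's origin), tilt < 0.1 rad, within 0.35 rad of square. Tin upright (0.08 rad), still, within 15 mm of the coaster's centre. Samples flat in their lanes (x of blank_short in the frame of row_short between -0.075 and 0.075 m and y of blank_short in the frame of row_short between -0.01 and 0.01 m and z of blank_short in the frame of row_short between 0.0015 and 0.0065 m and angle between each of blank_short, blank_medium's own z axis and vertical below 0.1 rad and angle between the y axis of blank_short and the y axis of row_short, either way round below 0.35 rad and linear speed of each of blank_short, blank_medium, tin below 0.02 m/s and x of blank_medium in the frame of row_medium between -0.075 and 0.075 m and y of blank_medium in the frame of row_medium between -0.01 and 0.01 m and z of blank_medium in the frame of row_medium between 0.0015 and 0.0065 m and angle between the y axis of blank_medium and the y axis of row_medium, either way round below 0.35 rad and horizontal distance between tin and coaster below 0.015 m and height (world z) of tin between 0.001 and 0.006 m and angle between tin's own z axis and vertical below 0.08 rad and z of sample_short in the frame of row_short between 0.0015 and 0.0065 m and z of sample_medium in the frame of row_medium between 0.0015 and 0.0065 m and z of sample_long in the frame of row_long between 0.0015 and 0.0065 m); the robot touches nothing.
It fails at once if the tin is tipped (angle between tin's own z axis and vertical above 0.5 rad).
It fails at once if a blank or the tin is dropped or thrown ((height (world z) of blank_short above 0.02 m and linear speed of blank_short above 0.6 m/s and contact force between the fingers and blank_short below 0.01 N and contact force between blank_short and anything else below 0.01 N) or (height (world z) of blank_medium above 0.02 m and linear speed of blank_medium above 0.6 m/s and contact force between the fingers and blank_medium below 0.01 N and contact force between blank_medium and anything else below 0.01 N) or (height (world z) of tin above 0.01 m and linear speed of tin above 0.6 m/s and contact force between the fingers and tin below 0.01 N and contact force between tin and anything else below 0.01 N)).
It fails at once if a blank that already lies in a row is pushed more than 25 mm or lifted out (distance of any of sample_short, sample_medium, sample_long from where it was at the start of the episode above 0.025 m).
It fails at once if a bystander is moved more than 30 mm (distance of any of bottle, vial, pot, loupe, tweezers from where it was at the start of the episode above 0.03 m).
It also fails if it takes over 72 s, if anything falls off the work surface, if the arm or the gripper's body presses on something with over 40 N, if the wrist force passes 120 N, or if a joint passes its speed limit or range.

## Robot

A 6-joint arm with a two-finger parallel gripper is mounted at the origin on the work surface. World frame = base frame: x ahead of the robot, y to its left, z up, the work surface at z = 0. Lengths are in mm, angles in degrees, forces in N, time in s.
With the tool pointing down it reaches from about 350 to 850 mm from the base axis. Payload 8.1 kg.
Tool frame: the origin (TCP) lies midway between the tips of the shut fingers; the grasp point (between the pads) lies 19 mm behind it; z points along the fingers, y is the line along which they close (so a half turn about z gives the same grasp; the last joint's range is limited). The gripper opens to 85 mm and grips with 20 to 120 N. Pads are 22 mm wide; open, the fingers measure 114 mm over their backs; the gripper's body (76 mm by 85 mm) begins 54 mm behind the grasp point. The pads swing forward as they close: fully open they stand 13 mm farther back than shut.
Start: joints at [-74.737, 7.471, 85.268, -0, 87.261, -4.893], TCP at [206.773, -563.25, 231.292] pointing down, gripper open.
Joint ranges: [-169.43, 169.43], [-51.17, 129.36], [1.28, 143.12], [-76.62, 256.62], [0, 156.53], [-152.29, 152.29]. Speed limits (degrees/s): [136.94, 136.94, 159.86, 180, 180, 180].

## Interface

Orientations are given as [roll, pitch, yaw] about the fixed x, y, z axes, in that order (R = Rz(yaw) Ry(pitch) Rx(roll)).
In Python, from bench import r gives the robot as it stands.
- The arm moves only by the shell command python3 steer.py 'ROWS' [FORCE]. ROWS is a JSON list of rows, 1 to 8 of them, each of 7 numbers: a rotation vector rx, ry, rz in degrees, then dx, dy, dz in mm, then the finger opening in mm; each row is the pose to reach, as a shift and turn from the pose commanded when the command began, along the tool's axes at that moment; what a row does not reach only later rows make up. A row lasts 1/8 s, in which the tool goes at most 62.5 mm and 10.7 degrees, less where a joint would pass 70% of its speed; a pose out of reach is approached as far as the arm can. The fingers move at their own pace and stop on an object; FORCE is the grip in N (left out, the last holds). Time passes only in rows, so rows that do not move let the fingers close. It prints the time, the measured TCP pose, the force, the opening and the grip force at its end. Input that does not fit is refused with a message, and nothing moves.
- r.sense(): the state, without advancing time (a new reading comes with each control period).
- r.snapshot(name): name is "side" or "top"; returns a dict with "pixels" (480x640x3 uint8, blue, green, red), "fx", "fy", "cx", "cy" (pixels), "pose" (4x4, takes a point from camera to world coordinates). Camera axes: x right, y up, looking along -z (the intrinsics and any distortion apply to the point x, -y, -z); pixel columns grow to the right and rows downward; lengths in mm; the calibration is good to about 2 mm. A picture is of the moment at which its call begins. There is no depth.
- r.hand_in(): hands the job in; it is judged then, once.
The state is a dict: "time": time; "joint_pos": joint angles; "qd": joint speeds; "joint_efforts": joint torques, N m; "tool_pos": TCP position; "tcp_rot": TCP orientation; "ft_force": force on the tool from outside, world axes, zero at the start; "wrist_torque": the same for the moment, N m; "finger_gap": finger opening in mm; "grip_force": force on a finger pad.
Only numpy, scipy, OpenCV 4.12 (cv2) and the standard library are available. Lean on these libraries where they do the work, as an engineer would, in place of code of your own. Each camera call takes 0.05 s, during which the arm holds its last target. There are 200 camera calls.

## Working session

There is one attempt and no reset: what is moved stays moved. The work goes in short steps, Python scripts to look and compute and a shell command to move; the robot and the scene stay as the last step left them, time stands still between calls to the robot, and variables do not carry over. Pictures are saved under pics/ and viewed, at most 10 in all, crops included, and the job is handed in when it is done.

```bash
ls; mkdir -p pics
python3 - <<'E'
from bench import r
import cv2,numpy as np
for n in("side","top"):
    s=r.snapshot(n); cv2.imwrite(f"pics/{n}0.png",s["pixels"]); print(n,s["fx"],s["fy"],s["cx"],s["cy"],[k for k in s]); print(np.round(s["pose"],3))
print(r.sense())
E
```

```text
bench.py
pics
steer.py
side 468.539872430366 468.539872430366 311.1227040174666 236.32227267874822 ['pixels', 'fx', 'fy', 'cx', 'cy', 'pose']
[[-7.80000e-01  3.30000e-01 -5.31000e-01 -7.25390e+01]
 [-6.25000e-01 -3.97000e-01  6.72000e-01  8.66981e+02]
 [ 1.10000e-02  8.57000e-01  5.16000e-01  7.05749e+02]
 [ 0.00000e+00  0.00000e+00  0.00000e+00  1.00000e+00]]
top 440.65651868604715 440.65651868604715 318.83544641691765 240.67098770348366 ['pixels', 'fx', 'fy', 'cx', 'cy', 'pose']
[[ 2.800000e-02  9.970000e-01 -6.900000e-02  4.995340e+02]
 [-9.990000e-01  2.700000e-02 -1.900000e-02 -4.290000e+00]
 [-1.700000e-02  6.900000e-02  9.970000e-01  1.006687e+03]
 [ 0.000000e+00  0.000000e+00  0.000000e+00  1.000000e+00]]
{'time': 0.1, 'joint_pos': array([-7.47362404e+01,  7.51063970e+00,  8.53240306e+01,  2.30603402e-03,
        8.72613214e+01, -4.89197063e+00]), 'qd': array([ 0.04079066, -0.12458726, -0.08209899,  0.0021285 ,  0.0038894 ,
       -0.01046405]), 'joint_efforts': array([ 3.33490334e-04, -5.70950246e+01, -5.01942730e+01, -2.16277126e-04,
        8.11291306e-03,  3.08096401e-05]), 'tool_pos': array([ 206.65771311, -562.75690884,  230.34130619]), 'tcp_rot': array([-1.79904554e+02, -1.04807305e-02,  2.01556094e+01]), 'ft_force': array([-0.45965265,  0.61964693, -0.09211326]), 'wrist_torque': array([-0.03381784,  0.02027499,  0.02182677]), 'grip_force': 0.0, 'finger_gap': 85.54997713719217}
```
View pics/top0.png

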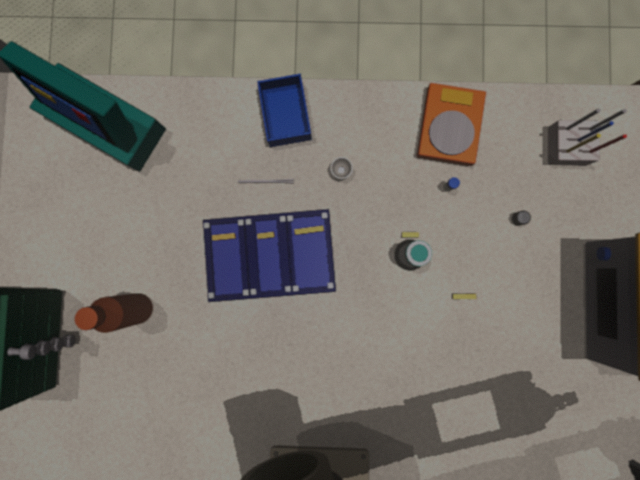

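View pics/side0.png

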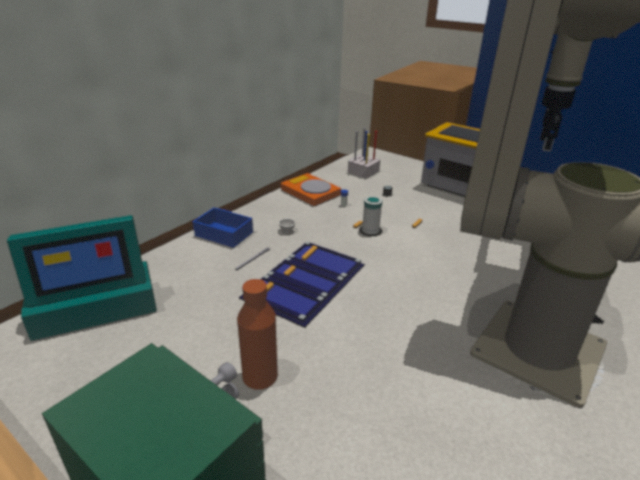

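The top view shows blanks at about (410,235), behind the tin, and (464,297), in the open. The tin lid is at (418,253). The inserts are at (227,257), (268,255) and (312,252), with samples at (223,237), (265,236) and (309,230). The side view shows the blanks near (358,224) and (417,223), and the tin at (372,215).

Create h.py:
```python
import cv2,numpy as np
from bench import r
def ray(s,u,v):
    d=s["pose"][:3,:3]@np.array([(u-s["cx"])/s["fx"],-(v-s["cy"])/s["fy"],-1.]); return s["pose"][:3,3],d
def plane(s,u,v,z):
    o,d=ray(s,u,v); return o+d*(z-o[2])/d[2]
def tri(a,pa,b,pb):
    A=np.zeros((3,3));y=np.zeros(3);L=[]
    for s,p in((a,pa),(b,pb)):
        o,d=ray(s,*p); d=d/np.linalg.norm(d); P=np.eye(3)-np.outer(d,d); A+=P;y+=P@o;L.append(P)
    x=np.linalg.solve(A,y); return x
def proj(s,p):
    q=s["pose"][:3,:3].T@(np.asarray(p,float)-s["pose"][:3,3]); return s["cx"]-s["fx"]*q[0]/q[2], s["cy"]+s["fy"]*q[1]/q[2]
K=4
def blobs(s,lo,hi,box,amin=20):
    x0,y0,x1,y1=box; im=cv2.resize(s["pixels"][y0:y1,x0:x1],None,fx=K,fy=K,interpolation=cv2.INTER_CUBIC)
    m=cv2.inRange(cv2.cvtColor(im,cv2.COLOR_BGR2HSV),lo,hi); out=[]
    for c in cv2.findContours(m,cv2.RETR_EXTERNAL,cv2.CHAIN_APPROX_NONE)[0]:
        a=cv2.contourArea(c)/K/K
        if a<amin: continue
        back=lambda p:(np.asarray(p)+.5)/K-.5+[x0,y0]
        M=cv2.moments(c); out.append((a,back([M["m10"]/M["m00"],M["m01"]/M["m00"]]),back(cv2.boxPoints(cv2.minAreaRect(c))),back(c[:,0])))
    return out
def bar(s,b,z):
    P=np.array([plane(s,*p,z)[:2] for p in b[3]]).astype(np.float32)
    (c,(w,h),a)=cv2.minAreaRect(P)
    if w<h: w,h,a=h,w,a+90
    C=plane(s,*b[1],z)[:2]
    a=(a+90)%180-90
    return np.round(C,1),np.round([w,h],1),round(a,1)
GOLD=((18,90,90),(35,255,255))
```

Run:
```python
from h import *
t=r.snapshot("top");s=r.snapshot("side")
im=cv2.resize(t["pixels"][200:320,190:490],None,fx=2.6,fy=2.6,interpolation=cv2.INTER_CUBIC)
im2=cv2.resize(s["pixels"][170:320,220:440],None,fx=2.6,fy=2.6,interpolation=cv2.INTER_CUBIC)[:280]
cv2.imwrite("pics/c1.png",im);
for n,S,box in(("top",t,(190,200,490,320)),("side",s,(220,180,440,320))):
    for b in blobs(S,*GOLD,box,8): print(n,round(b[0]),np.round(b[1],1),bar(S,b,10),bar(S,b,20))
    for b in blobs(S,(75,90,60),(95,255,255),box,10): print(n,"teal",round(b[0]),np.round(b[1],2),plane(S,*b[1],103))
for p in((410,235),(464,297),(418,253),(223,237),(265,236)):print(t["pixels"][p[1],p[0]],cv2.cvtColor(t["pixels"][p[1]:p[1]+1,p[0]:p[0]+1],cv2.COLOR_BGR2HSV))
```

```text
top 95 [464.1 295.9] (array([ 453.1, -313.1]), array([51.6, 10.3]), -87.5) (array([ 453.5, -310. ]), array([51.1, 10.2]), -87.5)
top 99 [222.9 236.4] (array([572.1, 233.6]), array([52.4, 11.4]), -82.6) (array([571.4, 231.3]), array([51.9, 11.2]), -82.6)
top 67 [409.8 234.3] (array([ 588.2, -190.3]), array([36.7, 10.2]), -88.5) (array([ 587.3, -188.5]), array([36.3, 10.1]), -88.5)
top 68 [265.3 235. ] (array([577.9, 137.1]), array([37. , 10.9]), -81.6) (array([577.1, 135.7]), array([36.7, 10.8]), -81.6)
top 117 [308.7 229.7] (array([592.5,  38.8]), array([64.1, 10.5]), -80.7) (array([591.5,  38.4]), array([63.5, 10.4]), -80.7)
top teal 195 [418.93 252.74] [ 542.49468086 -192.04548552  103.        ]
side 18 [269.6 284.8] (array([578. , 205.3]), array([26.7, 10.1]), -63.8) (array([568.7, 214.8]), array([26.3, 10. ]), -63.8)
side 23 [289.6 270.2] (array([581.1, 127.2]), array([36.4, 11.1]), -81.4) (array([571.7, 137.8]), array([35.9, 11. ]), -81.4)
side 36 [309.6 251.7] (array([596.1,  26.7]), array([68. , 11.4]), -78.7) (array([586.5,  38.7]), array([67. , 11.3]), -78.7)
side 14 [358.1 223.4] (array([ 581.9, -189.4]), array([41.3, 13.8]), 87.7) (array([ 572.5, -174.2]), array([40.7, 13.6]), 87.7)
side 23 [416.6 222.7] (array([ 447.3, -307.3]), array([53.1, 13.4]), 87.4) (array([ 439.8, -290.4]), array([52.3, 13.2]), 87.4)
side 24 [295.2 180.8] (array([ 928.7, -304.2]), array([45. , 25.8]), 40.1) (array([ 914.3, -287.3]), array([44.3, 25.5]), 40.1)
side teal 27 [372.9  199.34] [ 540.32037285 -193.37139248  103.        ]
[ 81 140 147] [[[ 27 114 147]]]
[ 79 138 146] [[[ 26 117 146]]]
[105 113  57] [[[ 86 126 113]]]
[ 66 123 145] [[[ 22 139 145]]]
[ 70 124 142] [[[ 23 129 142]]]
```

View pics/c1.png

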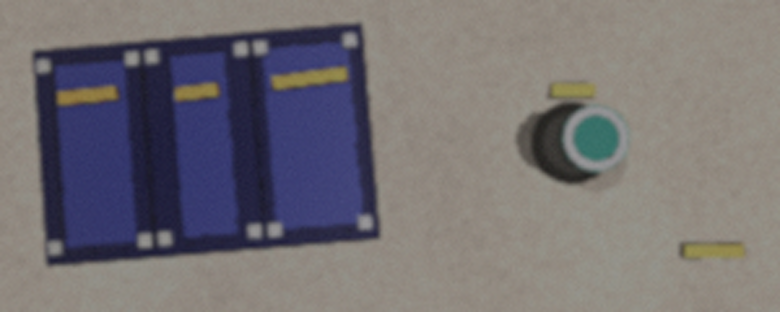

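The crop confirms that the hidden blank is the short one and the open blank is the medium one. The left insert is the medium row and the middle one is the short row. White dots mark the insert corners.

```bash
cat >> h.py <<'E'
def go(x,y,z,yaw,cmd=None):
    s=r.sense(); p=np.array(s["tool_pos"]); w=s["tcp_rot"][2]
    from scipy.spatial.transform import Rotation as Ro
    R=Ro.from_euler("xyz",s["tcp_rot"],degrees=True)
    T=Ro.from_euler("xyz",[180,0,yaw],degrees=True)
    print("now",np.round(p,1),np.round(s["tcp_rot"],2),"rotvec",np.round((R.inv()*T).as_rotvec(degrees=True),1),"shift",np.round(R.inv().apply(np.array([x,y,z])-p),1))
E
python3 - <<'E'
from h import *
t=r.snapshot("top");s=r.snapshot("side")
W=((0,0,150),(180,60,255))
tb=[b[1] for b in blobs(t,(0,0,135),(180,70,255),(200,205,338,304),2) if b[0]<40]
sb=[b[1] for b in blobs(s,(0,0,120),(180,90,255),(235,235,370,325),1) if b[0]<40]
D=[]
for p in tb:
    q=proj(s,plane(t,*p,18)); n=min(sb,key=lambda b:np.hypot(*(b-q))); e=np.hypot(*(n-q))
    w=plane(t,*p,18); print(np.round(p,1),np.round(w[:2],1),"side err",round(e,1),"tri",np.round(tri(t,p,s,n),1) if e<4 else "")
for tp,sp in(((464.1,295.9),(416.6,222.7)),((409.8,234.3),(358.1,223.4)),((418.93,252.74),(372.9,199.34)),((265.3,235),(289.6,270.2))): print("tri",np.round(tri(t,tp,s,sp),1))
go(453,-313,120,92.5)
# dark coaster/tin shadow
x0,y0=380,230
for b in blobs(t,(0,0,0),(180,255,60),(385,230,445,280),20): print("dark",b[0],b[1],plane(t,*b[1],3),np.round(cv2.boundingRect(np.float32(b[3])),1))
E
```

```text
tri [ 452.  -315.2    4.9]
tri [ 586.3 -192.1    7.5]
tri [ 541.4 -192.8  102.9]
tri [576.  135.2  16.8]
now [ 206.7 -563.1  230.9] [-179.96   -0.     20.16] rotvec [ -0.   -0.  -72.3] shift [ 317.4 -149.8  111. ]
dark 321.40625 [402.88761546 255.69786501] [ 539.53633728 -176.62949295    3.        ] [394 239  25  31]
```

Run:
```python
from h import *
t=r.snapshot("top");s=r.snapshot("side")
hs=cv2.cvtColor(t["pixels"],cv2.COLOR_BGR2HSV)
for p in((207,225),(240,222),(248,222),(288,289),(268,265),(258,255)):print(p,hs[p[1],p[0]],end=" ")
hh=cv2.cvtColor(s["pixels"],cv2.COLOR_BGR2HSV)
tb=[b for b in blobs(t,(0,0,95),(180,110,255),(207,218,331,294),2) if b[0]<40]
print(len(tb))
# lanes & board: blue regions
def quad(S,lo,hi,box,z,a=200):
    for b in blobs(S,lo,hi,box,a):
        P=np.float32([plane(S,*p,z)[:2] for p in b[3]]); print("quad",round(b[0]),np.round(b[1],1),np.round(cv2.minAreaRect(P)[0],1),np.round(cv2.minAreaRect(P)[1:][0],1),round(cv2.minAreaRect(P)[2],1))
quad(t,(100,60,85),(135,255,255),(200,205,338,304),10)
quad(t,(100,60,0),(140,255,255),(195,200,342,310),18)
for b in tb: print(round(b[0]),np.round(b[1],1),np.round(plane(t,*b[1],18)[:2],1))
im=cv2.resize(s["pixels"][235:330,230:375],None,fx=5,fy=5,interpolation=cv2.INTER_CUBIC);cv2.imwrite("pics/s2.png",im)
```

```text
(207, 225) [ 23   7 138] (240, 222) [ 20  10 146] (248, 222) [ 15  10 149] (288, 289) [  0   2 148] (268, 265) [118 129 111] (258, 255) [119 138  94] 17
quad 1681 [226.7 260.9] [521.6 223.4] [159.6  62.5] 6.3
quad 1330 [268.4 257.2] [532.2 128.8] [159.9  49.5] 6.3
quad 2351 [309.9 251.9] [542.8  33.5] [162.   81.4] 6.3
quad 9987 [268.6 255.3] [532.4 127.2] [183.9 283.9] 6.3
13 [324.6 292.9] [451.3  -1.2]
24 [244.9 291.3] [449.6 177.2]
7 [209.4 292.6] [444.6 256.7]
25 [253. 291.] [450.8 159. ]
29 [287.4 288.4] [458.9  82. ]
36 [295.7 287.5] [461.3  63.6]
27 [328.3 284.4] [470.3  -9.1]
3 [227.7 238.3] [567.5 220.8]
6 [316.5 232.4] [586.2  20.6]
9 [207.6 224.8] [596.8 267.8]
30 [240.  222.2] [604.8 194.3]
26 [247.9 221.3] [607.3 176.5]
4 [330.  220.3] [614.3  -9.1]
4 [322.3 218.4] [618.3   8.3]
21 [290.5 219.3] [614.3  80.2]
19 [282.  219.3] [613.7  99.3]
6 [209.7 218. ] [612.5 263.5]
```

View pics/s2.png

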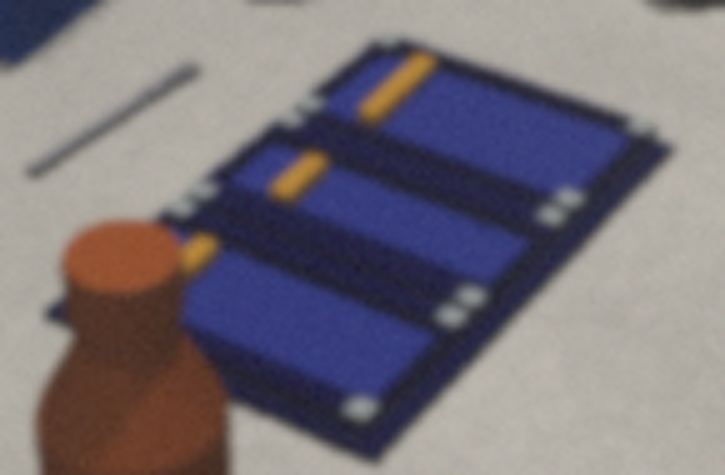

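The side crop shows the three lanes with samples near their far ends, and corner dots, for example at (452,315) and (470,297). In full-image pixels those are (320.4,298) and (324,294.4). Now I move above the open blank.

```bash
python3 - <<'E'
from h import *
t=r.snapshot("top");s=r.snapshot("side")
print(tri(t,(244.9,291.3),s,(320.4,298)),tri(t,(253,291),s,(324,294.4)))
E
python3 steer.py '[[0, 0, -10, 45, -21, 16, 85], [0, 0, -20, 90, -42, 32, 85], [0, 0, -30, 135, -64, 48, 85], [0, 0, -40, 180, -86, 64, 85], [0, 0, -50, 225, -107, 79, 85], [0, 0, -60, 270, -128, 95, 85], [0, 0, -70, 317, -150, 111, 85], [0, 0, -72.3, 317, -150, 111, 60]]' 40
python3 - <<'E'
from h import *
go(453,-313,60,92.5)
E
```

```text
[447.29893696 175.62966951  17.33987744] [449.07944831 158.09190186  16.32840198]
time: 1.5
tool_pos: [454.1, -309.6, 118.6]
tcp_rot: [-179.9, -0.1, 92.9]
ft_force: [-0.6, -0.2, 0.3]
finger_gap: 69.6
grip_force: 0.0
now [ 454.1 -309.6  118.6] [-1.7993e+02 -1.4000e-01  9.2900e+01] rotvec [-0.1 -0.1  0.4] shift [-3.5 -1.2 58.6]
```

```bash
python3 steer.py '[[0, 0, 0, 0, 0, 40, 40], [0, 0, 0, 0, 0, 80, 40], [0, 0, 0, 0, 0, 100, 40], [0, 0, 0, 0, 0, 112, 40], [0, 0, 0, 0, 0, 116, 40], [0, 0, 0, 0, 0, 116, 40]]'
python3 - <<'E'
from h import *
s=r.snapshot("side")
cv2.imwrite("pics/g1.png",cv2.resize(s["pixels"][165:245,360:480],None,fx=6,fy=6,interpolation=cv2.INTER_CUBIC))
E
```

```text
time: 2.25
tool_pos: [453.1, -313.6, 5.0]
tcp_rot: [180.0, 0.0, 92.5]
ft_force: [-1.1, 0.6, 0.3]
finger_gap: 40.0
grip_force: 0.0
```

View pics/g1.png

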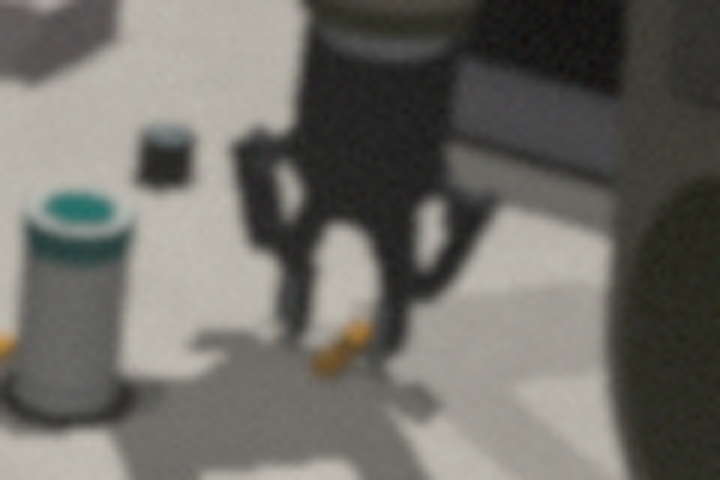

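The fingers straddle the bar, which is at (340,348) in the crop. I'll lower slightly and close.

```bash
python3 steer.py '[[0, 0, 0, 0, 0, 2, 40], [0, 0, 0, 0, 0, 2, 5], [0, 0, 0, 0, 0, 2, 5], [0, 0, 0, 0, 0, 2, 5], [0, 0, 0, 0, 0, 2, 5], [0, 0, 0, 0, 0, 2, 5]]' 40
python3 steer.py '[[0, 0, 0, 0, 0, -20, 5], [0, 0, 0, 0, 0, -70, 5], [0, 0, 0, 0, 0, -120, 5], [0, 0, 0, 0, 0, -120, 5], [0, 0, 0, 0, 0, -120, 5]]'
python3 - <<'E'
from h import *
go(507,222.5,100,96.3)
E
```

```text
time: 3.05
tool_pos: [453.0, -313.4, 2.7]
tcp_rot: [180.0, 0.0, 92.5]
ft_force: [-0.3, -0.5, 6.0]
finger_gap: 10.4
grip_force: 40.2
time: 3.68
tool_pos: [452.6, -313.1, 122.6]
tcp_rot: [180.0, 0.0, 92.5]
ft_force: [-0.3, -0.9, -1.2]
finger_gap: 10.6
grip_force: 39.5
now [ 452.6 -313.1  122.6] [1.7999e+02 1.0000e-02 9.2450e+01] rotvec [ 0.   0.  -3.8] shift [532.8  77.3  22.5]
```

```bash
python3 steer.py '[[0, 0, 0, 30, 4, -10, 5], [0, 0, -1, 75, 11, -10, 5], [0, 0, -1, 125, 18, -10, 5], [0, 0, -2, 180, 26, -10, 5], [0, 0, -2, 235, 34, -10, 5], [0, 0, -3, 290, 42, -10, 5], [0, 0, -3, 345, 50, -10, 5], [0, 0, -3.8, 400, 58, -10, 5]]'
python3 steer.py '[[0, 0, 0, 50, 7, 0, 5], [0, 0, 0, 90, 13, 10, 5], [0, 0, 0, 120, 18, 22, 5], [0, 0, 0, 133, 19.4, 32, 5], [0, 0, 0, 133, 19.4, 32, 5], [0, 0, 0, 133, 19.4, 32, 5]]'
python3 - <<'E'
from h import *
go(507,222.5,60,96.3)
s=r.snapshot("side")
cv2.imwrite("pics/p1.png",cv2.resize(s["pixels"][190:330,200:380],None,fx=4,fy=4,interpolation=cv2.INTER_CUBIC))
for b in blobs(s,*GOLD,(200,190,380,330),8): print(round(b[0]),np.round(b[1],1),np.round(b[2],1).tolist())
E
```

```text
time: 4.68
tool_pos: [491.9, 90.6, 130.4]
tcp_rot: [-179.8, -0.0, 96.3]
ft_force: [1.1, 0.2, -1.1]
finger_gap: 10.4
grip_force: 39.5
time: 5.42
tool_pos: [498.2, 222.1, 100.1]
tcp_rot: [-180.0, 0.0, 96.2]
ft_force: [-0.1, 0.9, -1.3]
finger_gap: 10.4
grip_force: 39.5
now [498.2 222.1 100.1] [-1.7996e+02  4.0000e-02  9.6220e+01] rotvec [-0.   0.  -0.1] shift [-0.6  8.8 40.1]
18 [269.7 284.9] [[265.9, 287.0], [270.4, 280.9], [273.3, 283.0], [268.8, 289.1]]
40 [309.6 251.6] [[301.3, 255.9], [314.2, 244.5], [316.8, 247.3], [303.8, 258.8]]
16 [358.3 223.4] [[353.6, 224.7], [360.6, 219.5], [362.6, 222.1], [355.6, 227.3]]
```

View pics/p1.png

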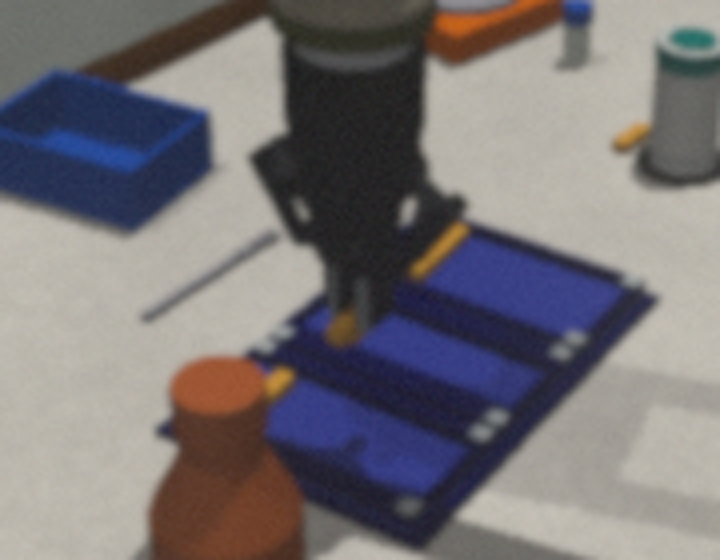

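The bar hangs level between the fingertips at about (343,330) in the crop, over the left lane. I'll lower it into the medium lane.

```bash
python3 steer.py '[[0, 0, 0, -0.6, 8.8, 25, 5], [0, 0, 0, -0.6, 8.8, 55, 5], [0, 0, 0, -0.6, 8.8, 72, 5], [0, 0, 0, -0.6, 8.8, 80, 5], [0, 0, 0, -0.6, 8.8, 84, 5], [0, 0, 0, -0.6, 8.8, 86, 5], [0, 0, 0, -0.6, 8.8, 87, 5], [0, 0, 0, -0.6, 8.8, 87, 5]]'
```

```text
time: 6.48
tool_pos: [507.4, 223.8, 13.7]
tcp_rot: [180.0, -0.0, 96.3]
ft_force: [-0.1, 0.2, 0.3]
finger_gap: 10.6
grip_force: 39.5
```

```bash
python3 steer.py '[[0, 0, 0, 0, 0, 0.7, 5], [0, 0, 0, 0, 0, 0.7, 5], [0, 0, 0, 0, 0, 0.7, 14], [0, 0, 0, 0, 0, 0.7, 20], [0, 0, 0, 0, 0, 0.7, 30], [0, 0, 0, 0, 0, 0.7, 30]]'
python3 steer.py '[[0, 0, 0, 0, 0, -20, 30], [0, 0, 0, 0, 0, -65, 30], [0, 0, 0, 0, 0, -115, 50], [0, 0, 0, 0, 0, -155, 85], [0, 0, 0, 0, 0, -155, 85]]'
python3 - <<'E'
from h import *
go(541,-192,170,92)
E
```

```text
time: 7.22
tool_pos: [507.0, 223.6, 12.6]
tcp_rot: [-180.0, -0.0, 96.3]
ft_force: [0.7, 0.2, 0.5]
finger_gap: 30.4
grip_force: 0.0
time: 7.85
tool_pos: [510.1, 224.6, 174.1]
tcp_rot: [179.5, -0.1, 96.3]
ft_force: [-0.5, 0.7, -0.4]
finger_gap: 82.4
grip_force: 0.0
now [510.1 224.6 174.1] [ 1.7945e+02 -1.2000e-01  9.6260e+01] rotvec [ 0.5 -0.1  4.3] shift [-417.5  -14.7    3.1]
```

```bash
python3 steer.py '[[0, 0, 0, -40, -1, 0, 85], [0, 0, 0, -95, -3, 0, 85], [0, 0, 0, -150, -4, 0, 85], [0, 0, 0, -205, -5, 0, 85], [0, 0, 0, -260, -7, 0, 85], [0, 0, 0, -315, -8, 0, 85], [0, 0, 0, -370, -10, 0, 85], [0, 0, 0, -417.3, -11, 0, 85]]'
python3 steer.py '[[0, 0, 0, 0, 0, 0, 85], [0, 0, 0, 0, 0, 0, 85], [0, 0, 0, 0, 0, 0, 85]]'
python3 - <<'E'
from h import *
go(542,-192.4,51,96.3)
t=r.snapshot("top")
for b in blobs(t,*GOLD,(190,200,490,320),8): print(round(b[0]),np.round(b[1],1),bar(t,b,20))
E
```

```text
time: 8.85
tool_pos: [541.1, -194.4, 167.5]
tcp_rot: [-180.0, -0.0, 96.2]
ft_force: [0.0, 1.2, 0.1]
finger_gap: 84.9
grip_force: 0.0
time: 9.22
tool_pos: [541.5, -191.1, 167.5]
tcp_rot: [-180.0, -0.0, 96.3]
ft_force: [0.6, 0.4, -0.6]
finger_gap: 85.1
grip_force: 0.0
now [ 541.5 -191.1  167.5] [-1.7998e+02 -3.0000e-02  9.6330e+01] rotvec [-0. -0.  0.] shift [ -1.4   0.4 116.5]
97 [225.7 263.8] (array([509.9, 222.4]), array([51.9, 10.6]), -84.2)
99 [223.  236.4] (array([571.4, 231.2]), array([52.2, 11.2]), -82.7)
69 [409.8 234.3] (array([ 587.1, -188.5]), array([36.9, 10.1]), -88.5)
69 [265.3 235. ] (array([577.1, 135.7]), array([36.7, 10.7]), -81.9)
116 [308.7 229.7] (array([591.5,  38.3]), array([63.4, 10.5]), -80.6)
```

The medium blank lies centred and square in its lane, at (509.9,222.4). Next I grasp the tin.

```bash
python3 steer.py '[[0, 0, 0, -1, 0, 30, 85], [0, 0, 0, -1, 0, 70, 85], [0, 0, 0, -1, 0, 100, 85], [0, 0, 0, -1, 0, 116, 85], [0, 0, 0, -1, 0, 116, 85], [0, 0, 0, -1, 0, 116, 70], [0, 0, 0, -1, 0, 116, 60], [0, 0, 0, -1, 0, 116, 56]]'
python3 steer.py '[[0, 0, 0, 0, 0, 0, 50], [0, 0, 0, 0, 0, 0, 45], [0, 0, 0, 0, 0, 0, 45], [0, 0, 0, 0, 0, 0, 45]]' 40
python3 - <<'E'
from h import *
go(420,-150,51,96.3)
E
```

```text
time: 10.28
tool_pos: [542.2, -193.8, 52.6]
tcp_rot: [179.9, 0.1, 96.3]
ft_force: [-0.9, -1.0, 0.3]
finger_gap: 55.8
grip_force: 0.5
time: 10.78
tool_pos: [542.0, -193.8, 52.6]
tcp_rot: [180.0, 0.0, 96.2]
ft_force: [-3.3, -0.4, 6.3]
finger_gap: 51.0
grip_force: 41.0
now [ 542.  -193.8   52.6] [1.7996e+02 4.0000e-02 9.6250e+01] rotvec [ 0.   0.  -0.1] shift [  56.8 -116.5    1.5]
```

```bash
python3 steer.py '[[0, 0, 0, 0, 0, -5, 45], [0, 0, 0, 0, 0, -20, 45], [0, 0, 0, 15, -30, -25, 45], [0, 0, 0, 35, -70, -25, 45], [0, 0, 0, 50, -100, -25, 45], [0, 0, 0, 57, -116, -25, 45], [0, 0, 0, 57, -116, -25, 45], [0, 0, 0, 57, -116, -15, 45]]'
python3 steer.py '[[0, 0, 0, 0, 0, 8, 45], [0, 0, 0, 0, 0, 14, 45], [0, 0, 0, 0, 0, 17, 45], [0, 0, 0, 0, 0, 17, 45]]'
```

```text
time: 11.78
tool_pos: [422.1, -150.2, 68.0]
tcp_rot: [179.8, 0.1, 96.3]
ft_force: [0.4, -0.1, -2.8]
finger_gap: 50.9
grip_force: 43.0
time: 12.28
tool_pos: [420.4, -149.5, 49.7]
tcp_rot: [-180.0, -0.0, 96.3]
ft_force: [-1.3, 0.8, 0.3]
finger_gap: 50.9
grip_force: 43.1
```

```bash
python3 steer.py '[[0, 0, 0, 0, 0, 0.5, 52], [0, 0, 0, 0, 0, 0.5, 60], [0, 0, 0, 0, 0, 0.5, 85], [0, 0, 0, 0, 0, 0.5, 85], [0, 0, 0, 0, 0, 0.5, 85], [0, 0, 0, 0, 0, -40, 85], [0, 0, 0, 0, 0, -90, 85], [0, 0, 0, 0, 0, -110, 85]]'
python3 steer.py '[[0, 0, 0, 0, 0, 0, 85], [0, 0, 0, 0, 0, 0, 85]]'
python3 - <<'E'
from h import *
t=r.snapshot("top");s=r.snapshot("side")
for n,S,box in(("top",t,(340,200,490,320)),("side",s,(335,180,440,260))):
    for b in blobs(S,*GOLD,box,5): print(n,round(b[0]),np.round(b[1],1),bar(S,b,10))
    for b in blobs(S,(75,90,60),(95,255,255),box,10): print(n,"teal",round(b[0]),np.round(b[1],2),plane(S,*b[1],100))
    for b in blobs(S,(0,0,0),(180,255,60),box,20): 
        print(n,"dark",round(b[0]),np.round(b[1],1),cv2.boundingRect(np.float32(b[3])),plane(S,*b[1],3)[:2], [np.round(v,1) for v in cv2.minEnclosingCircle(np.float32([plane(S,*p,3)[:2] for p in b[3]]))])
go(586,-192,120,92.5)
E
```

```text
time: 13.28
tool_pos: [421.7, -150.1, 163.1]
tcp_rot: [179.8, 0.1, 96.3]
ft_force: [0.1, -0.2, -0.2]
finger_gap: 85.0
grip_force: 0.0
time: 13.52
tool_pos: [419.6, -149.1, 158.2]
tcp_rot: [-179.9, -0.1, 96.3]
ft_force: [-0.6, -0.2, -0.4]
finger_gap: 84.6
grip_force: 0.0
top 67 [409.8 234.3] (array([ 588.1, -190.3]), array([36.7, 10.2]), -88.5)
top teal 31 [394.73 306.66] [ 431.48416799 -144.93722893  100.        ]
top dark 78 [383.2 304.7] (378, 297, 14, 19) [ 427.75197229 -134.09639523] [array([ 423.5, -142.4]), np.float64(22.9)]
top dark 1048 [408.1 298.2] (388, 276, 41, 44) [ 444.09094237 -189.83905348] [array([ 440.5, -193.6]), np.float64(59.8)]
top dark 668 [409.5 254.6] (395, 240, 30, 30) [ 542.39328891 -191.4471378 ] [array([ 542.4, -191.3]), np.float64(33.9)]
side 20 [357.5 223.8] (array([ 582. , -186.7]), array([43.3, 15.4]), 87.8)
side teal 11 [402.25 226.56] [ 399.26713259 -112.83963435  100.        ]
side teal 37 [402.36 218.91] [ 419.49265146 -149.62050538  100.        ]
side dark 136 [370.1 230. ] (360, 225, 20, 10) [ 538.46384988 -189.82751173] [array([ 538.4, -189.6]), np.float64(29.8)]
side dark 146 [428.4 185. ] (419, 179, 21, 18) [ 551.0341275  -595.13088023] [array([ 533.9, -577.2]), np.float64(82.5)]
side dark 50 [388.  189.2] (383, 179, 9, 16) [ 643.98115607 -471.01604329] [array([ 651.7, -488.2]), np.float64(66.6)]
now [ 419.2 -148.9  157.7] [-1.7985e+02 -9.0000e-02  9.6260e+01] rotvec [-0.1 -0.1  3.8] shift [-61.1 161.2  37.2]
```

```bash
python3 steer.py '[[0, 0, 1, -18, 48, 0, 60], [0, 0, 3, -36, 97, 0, 40], [0, 0, 4.8, -54, 146, 20, 40], [0, 0, 4.8, -59.5, 162, 60, 40], [0, 0, 4.8, -59.5, 162, 100, 40], [0, 0, 4.8, -59.5, 162, 120, 40], [0, 0, 4.8, -59.5, 162, 120, 40], [0, 0, 4.8, -59.5, 162, 120, 40]]'
python3 - <<'E'
from h import *
go(587.5,-190.8,3,91.5)
E
```

```text
time: 14.62
tool_pos: [588.7, -191.3, 41.3]
tcp_rot: [179.9, 0.1, 91.5]
ft_force: [-0.1, -0.8, 0.7]
finger_gap: 40.3
grip_force: 0.0
now [ 588.7 -191.3   41.3] [1.7988e+02 6.0000e-02 9.1450e+01] rotvec [ 0.1  0.1 -0. ] shift [ 0.6 -1.3 38.3]
```

```bash
python3 steer.py '[[0, 0, 0, 0.6, -1, 15, 30], [0, 0, 0, 0.6, -1, 28, 30], [0, 0, 0, 0.6, -1, 34, 30], [0, 0, 0, 0.6, -1, 36, 30], [0, 0, 0, 0.6, -1, 36, 30]]'
python3 - <<'E'
from h import *
go(587.5,-190.8,5,91.5)
s=r.snapshot("side")
cv2.imwrite("pics/g2.png",cv2.resize(s["pixels"][165:245,310:430],None,fx=6,fy=6,interpolation=cv2.INTER_CUBIC))
E
```

```text
time: 15.25
tool_pos: [586.8, -190.3, 3.5]
tcp_rot: [-180.0, -0.0, 91.5]
ft_force: [-0.8, -0.3, 0.6]
finger_gap: 30.3
grip_force: 0.0
now [ 586.8 -190.3    3.5] [-180.     -0.     91.45] rotvec [-0. -0. -0.] shift [-0.5  0.7 -1.5]
```

View pics/g2.png

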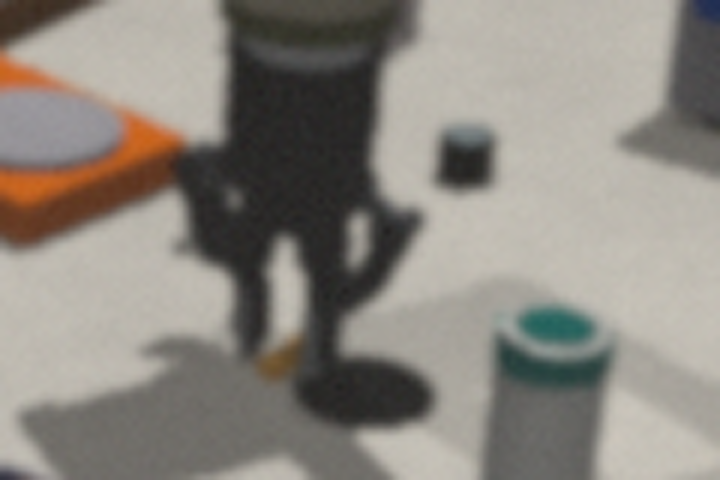

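The bar, at (280,355) in the crop, sits between the fingers. I'll rise 1.5 mm to clear the coaster, then close.

```bash
python3 steer.py '[[0, 0, 0, 0, 0, -1.5, 25], [0, 0, 0, 0, 0, -1.5, 5], [0, 0, 0, 0, 0, -1.5, 5], [0, 0, 0, 0, 0, -1.5, 5], [0, 0, 0, 0, 0, -1.5, 5]]' 40
python3 steer.py '[[0, 0, 0, 0, 0, -20, 5], [0, 0, 0, 0, 0, -70, 5], [0, 0, 0, 0, 0, -120, 5], [0, 0, 0, 0, 0, -130, 5], [0, 0, 0, 0, 0, -130, 5], [0, 0, 0, 0, 0, -130, 5]]'
python3 - <<'E'
from h import *
go(516,127.3,110,96.3)
E
```

```text
time: 15.92
tool_pos: [587.3, -190.5, 5.9]
tcp_rot: [179.9, 0.0, 91.5]
ft_force: [0.5, 0.7, 6.5]
finger_gap: 10.3
grip_force: 39.9
time: 16.68
tool_pos: [585.5, -189.8, 133.1]
tcp_rot: [-179.8, -0.1, 91.5]
ft_force: [0.8, 0.7, -0.7]
finger_gap: 10.5
grip_force: 39.3
now [ 585.5 -189.8  133.1] [-1.7983e+02 -8.0000e-02  9.1460e+01] rotvec [-0.2 -0.1 -4.8] shift [318.7 -61.3  23.7]
```

```bash
python3 steer.py '[[0, 0, -1, 35, -7, 0, 5], [0, 0, -1, 80, -16, 0, 5], [0, 0, -2, 130, -26, 0, 5], [0, 0, -3, 180, -36, 0, 5], [0, 0, -4, 230, -46, 0, 5], [0, 0, -4.8, 275, -54, 0, 5], [0, 0, -4.8, 305, -60, 10, 5], [0, 0, -4.8, 320.2, -63.3, 20, 5]]'
python3 steer.py '[[0, 0, 0, 0, 0, 30, 5], [0, 0, 0, 0, 0, 60, 5], [0, 0, 0, 0, 0, 75, 5], [0, 0, 0, 0, 0, 75, 5]]'
python3 - <<'E'
from h import *
go(515.5,128,15,96.3)
E
```

```text
time: 17.68
tool_pos: [513.7, 129.4, 113.0]
tcp_rot: [-179.8, 0.0, 96.4]
ft_force: [-0.1, -1.0, -0.8]
finger_gap: 10.4
grip_force: 39.3
time: 18.18
tool_pos: [513.9, 127.5, 38.3]
tcp_rot: [-179.8, 0.0, 96.2]
ft_force: [-0.7, 0.4, -0.4]
finger_gap: 10.5
grip_force: 39.3
now [513.9 127.5  38.3] [-1.7978e+02  1.0000e-02  9.6220e+01] rotvec [-0.2  0.  -0.1] shift [ 0.3  1.8 23.3]
```

```bash
python3 steer.py '[[0, 0, 0, 0, 1, 12, 5], [0, 0, 0, 0, 1, 19, 5], [0, 0, 0, 0, 1, 21, 5], [0, 0, 0, 0, 1, 22, 5], [0, 0, 0, 0, 1, 22, 5], [0, 0, 0, 0, 1, 22, 5]]'
```

```text
time: 18.92
tool_pos: [516.5, 128.3, 18.4]
tcp_rot: [180.0, -0.0, 96.3]
ft_force: [0.2, 0.2, -0.2]
finger_gap: 10.0
grip_force: 39.3
```

```bash
python3 steer.py '[[0, 0, 0, 0, 0, 1, 5], [0, 0, 0, 0, 0, 2, 5], [0, 0, 0, 0, 0, 2, 5], [0, 0, 0, 0, 0, 2, 5]]'
```

```text
time: 19.42
tool_pos: [516.3, 128.3, 16.1]
tcp_rot: [-180.0, -0.0, 96.3]
ft_force: [-0.3, 0.7, -0.8]
finger_gap: 10.3
grip_force: 39.3
```

```bash
python3 steer.py '[[0, 0, 0, 0, 0, 0.6, 5], [0, 0, 0, 0, 0, 0.6, 5], [0, 0, 0, 0, 0, 0.6, 5]]'
```

```text
time: 19.8
tool_pos: [516.4, 128.3, 15.9]
tcp_rot: [180.0, 0.0, 96.3]
ft_force: [-2.3, -1.2, 5.3]
finger_gap: 10.1
grip_force: 40.0
```

Contact registers at 5 N, so the bar is on the floor. I'll release it and return to the tin.

```bash
python3 steer.py '[[0, 0, 0, 0, 0, 0, 14], [0, 0, 0, 0, 0, 0, 20], [0, 0, 0, 0, 0, 0, 30], [0, 0, 0, 0, 0, 0, 30], [0, 0, 0, 0, 0, -20, 30], [0, 0, 0, 0, 0, -65, 30], [0, 0, 0, 0, 0, -115, 50], [0, 0, 0, 0, 0, -145, 85]]'
python3 steer.py '[[0, 0, 0, 0, 0, 0, 85], [0, 0, 0, 0, 0, 0, 85]]'
python3 - <<'E'
from h import *
go(420.3,-149.5,160,96.3)
E
```

```text
time: 20.8
tool_pos: [517.4, 128.5, 163.6]
tcp_rot: [179.8, -0.0, 96.3]
ft_force: [-0.0, 0.0, 0.0]
finger_gap: 65.0
grip_force: 0.0
time: 21.05
tool_pos: [515.8, 128.2, 159.6]
tcp_rot: [-179.9, 0.0, 96.3]
ft_force: [-0.4, 1.0, -0.3]
finger_gap: 85.1
grip_force: 0.0
now [515.8 128.2 159.6] [-179.95    0.     96.25] rotvec [-0.1  0.  -0. ] shift [-2.657e+02 -1.252e+02 -2.000e-01]
```

```bash
python3 steer.py '[[0, 0, 0, -45, -21, 0, 85], [0, 0, 0, -95, -45, 0, 85], [0, 0, 0, -145, -68, 0, 85], [0, 0, 0, -195, -92, 0, 85], [0, 0, 0, -240, -113, 0, 85], [0, 0, 0, -265.5, -125.2, 0, 85], [0, 0, 0, -265.5, -125.2, 0, 85], [0, 0, 0, -265.5, -125.2, 0, 85]]'
python3 - <<'E'
from h import *
t=r.snapshot("top");s=r.snapshot("side")
for b in blobs(t,*GOLD,(190,200,490,320),8): print(round(b[0]),np.round(b[1],1),bar(t,b,20))
for b in blobs(s,(75,90,60),(95,255,255),(335,180,440,260),10): print("teal",round(b[0]),np.round(b[1],2),plane(s,*b[1],100))
go(420.3,-149.5,49.6,96.3)
E
```

```text
time: 22.05
tool_pos: [420.2, -148.6, 159.3]
tcp_rot: [-179.9, -0.1, 96.2]
ft_force: [0.2, 0.3, 1.0]
finger_gap: 85.0
grip_force: 0.0
97 [225.7 263.8] (array([509.9, 222.5]), array([52. , 10.7]), -84.0)
67 [268.  260.9] (array([519. , 127.4]), array([36.5, 10.4]), -83.6)
98 [222.9 236.4] (array([571.4, 231.4]), array([52.2, 11.2]), -82.8)
69 [265.3 235. ] (array([577. , 135.7]), array([36.7, 10.6]), -81.6)
116 [308.7 229.7] (array([591.5,  38.4]), array([63.6, 10.5]), -80.9)
teal 36 [402.44 218.91] [ 419.35523427 -149.79739584  100.        ]
now [ 420.7 -148.2  159.8] [-1.7994e+02 -6.0000e-02  9.6320e+01] rotvec [-0.1 -0.1  0. ] shift [ -1.3  -0.4 110.2]
```

The short blank is centred and square too, at (519,127.4). Now I regrasp the tin.

```bash
python3 steer.py '[[0, 0, 0, -1, 0, 30, 85], [0, 0, 0, -1, 0, 70, 85], [0, 0, 0, -1, 0, 100, 85], [0, 0, 0, -1, 0, 109.5, 85], [0, 0, 0, -1, 0, 109.5, 85], [0, 0, 0, -1, 0, 109.5, 70], [0, 0, 0, -1, 0, 109.5, 60], [0, 0, 0, -1, 0, 109.5, 55]]'
python3 steer.py '[[0, 0, 0, 0, 0, 0, 45], [0, 0, 0, 0, 0, 0, 45], [0, 0, 0, 0, 0, 0, 45], [0, 0, 0, 0, 0, 0, 45]]' 40
python3 steer.py '[[0, 0, 0, 0, 0, -5, 45], [0, 0, 0, 0, 0, -15, 45], [0, 0, 0, 0, 0, -25, 45], [0, 0, 0, 0, 0, -25, 45]]'
python3 - <<'E'
from h import *
go(542,-193.8,75,96.3)
E
```

```text
time: 23.15
tool_pos: [421.2, -150.6, 51.8]
tcp_rot: [180.0, 0.0, 96.3]
ft_force: [-2.6, -1.1, 1.1]
finger_gap: 55.0
grip_force: 0.7
time: 23.65
tool_pos: [421.1, -150.7, 51.8]
tcp_rot: [180.0, 0.0, 96.2]
ft_force: [-4.1, -0.3, 6.7]
finger_gap: 51.6
grip_force: 40.8
time: 24.15
tool_pos: [421.8, -150.7, 77.4]
tcp_rot: [179.9, 0.1, 96.3]
ft_force: [0.0, -0.9, -3.0]
finger_gap: 51.4
grip_force: 42.2
now [ 421.8 -150.7   77.4] [1.7988e+02 8.0000e-02 9.6260e+01] rotvec [ 0.1  0.1 -0. ] shift [-55.9 114.8   2.7]
```

```bash
python3 steer.py '[[0, 0, 0, -12, 25, 0, 45], [0, 0, 0, -28, 58, 0, 45], [0, 0, 0, -45, 92, 0, 45], [0, 0, 0, -56.5, 115.5, 0, 45], [0, 0, 0, -56.5, 115.5, 0, 45], [0, 0, 0, -56.5, 115.5, 10, 45], [0, 0, 0, -56.5, 115.5, 18, 45], [0, 0, 0, -56.5, 115.5, 20, 45]]'
python3 steer.py '[[0, 0, 0, 0, 0, 0.5, 45], [0, 0, 0, 0, 0, 0.5, 45], [0, 0, 0, 0, 0, 0.5, 45]]'
python3 - <<'E'
from h import *
go(542,-194,54.8,96.3)
E
```

```text
time: 25.15
tool_pos: [540.6, -193.3, 55.0]
tcp_rot: [-179.9, -0.1, 96.3]
ft_force: [-1.0, 1.1, 0.6]
finger_gap: 51.2
grip_force: 43.3
time: 25.52
tool_pos: [542.0, -193.9, 55.8]
tcp_rot: [180.0, 0.0, 96.3]
ft_force: [-0.4, 0.1, -3.6]
finger_gap: 51.0
grip_force: 43.1
now [ 542.  -193.9   55.8] [1.7997e+02 1.0000e-02 9.6260e+01] rotvec [ 0.  0. -0.] shift [-0.1 -0.   1. ]
```

```bash
python3 steer.py '[[0, 0, 0, 0, 0, 0.5, 45], [0, 0, 0, 0, 0, 1, 45], [0, 0, 0, 0, 0, 1.3, 45], [0, 0, 0, 0, 0, 1.3, 45], [0, 0, 0, 0, 0, 1.3, 45]]'
```

```text
time: 26.15
tool_pos: [542.1, -194.0, 54.9]
tcp_rot: [180.0, 0.0, 96.3]
ft_force: [-4.5, 0.8, 6.3]
finger_gap: 51.2
grip_force: 43.7
```

The tin is down, with contact at 6 N. I'll release it, lift clear, move to the side and check.

```bash
python3 steer.py '[[0, 0, 0, 0, 0, 0, 53], [0, 0, 0, 0, 0, 0, 60], [0, 0, 0, 0, 0, 0, 85], [0, 0, 0, 0, 0, 0, 85], [0, 0, 0, 0, 0, 0, 85], [0, 0, 0, 0, 0, -40, 85], [0, 0, 0, 0, 0, -90, 85], [0, 0, 0, 0, 0, -120, 85]]'
python3 steer.py '[[0, 0, 0, 0, 0, -20, 85], [0, 0, 0, -50, -30, -20, 85], [0, 0, 0, -100, -60, -20, 85], [0, 0, 0, -150, -90, -20, 85], [0, 0, 0, -200, -120, -20, 85], [0, 0, 0, -200, -120, -20, 85], [0, 0, 0, -200, -120, -20, 85]]'
python3 - <<'E'
from h import *
t=r.snapshot("top");s=r.snapshot("side")
T=[]
for n,S,box in(("top",t,(340,200,490,320)),("side",s,(335,180,440,260))):
    for b in blobs(S,(75,90,60),(95,255,255),box,10): print(n,"teal",round(b[0]),np.round(b[1],2),plane(S,*b[1],103))
for b in blobs(t,*GOLD,(190,200,490,320),8): print(round(b[0]),np.round(b[1],1),bar(t,b,20))
cv2.imwrite("pics/e.png",np.hstack([cv2.resize(t["pixels"][160:310,190:490],None,fx=1.33,fy=1.33),cv2.resize(s["pixels"][170:320,220:440],None,fx=1.33,fy=1.33)]))
E
```

```text
time: 27.15
tool_pos: [542.9, -194.3, 177.3]
tcp_rot: [179.8, 0.1, 96.3]
ft_force: [0.7, -0.6, 0.2]
finger_gap: 85.1
grip_force: 0.0
time: 28.02
tool_pos: [444.1, -405.3, 193.2]
tcp_rot: [-180.0, -0.1, 96.2]
ft_force: [0.3, 0.7, -0.0]
finger_gap: 85.0
grip_force: 0.0
top teal 198 [418.51 252.27] [ 543.41929676 -191.17330534  103.        ]
side teal 27 [372.59 199.31] [ 541.13192774 -192.97993319  103.        ]
98 [225.7 263.8] (array([509.9, 222.3]), array([52. , 10.9]), -83.7)
67 [268.1 260.9] (array([519. , 127.4]), array([36.6, 10.2]), -83.5)
100 [223.  236.4] (array([571.4, 231.2]), array([52. , 11.2]), -83.0)
69 [265.3 235. ] (array([577. , 135.7]), array([36.7, 10.8]), -81.6)
116 [308.7 229.7] (array([591.5,  38.4]), array([63.5, 10.6]), -80.6)
```

View pics/e.png

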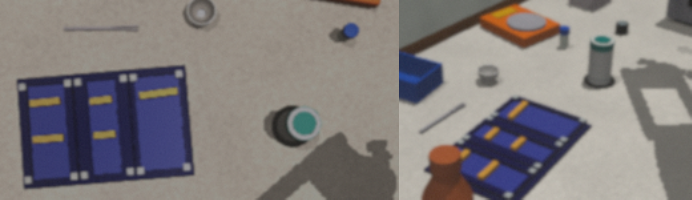

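The final picture shows both blanks lying across their lanes, at (47,138) and (104,135). The tin stands on its coaster at (303,124), within 1–2 mm of its original place, and nothing else has moved.

```bash
python3 -c "
from bench import r
print(r.hand_in())"
```

```text
the job is handed in; nothing more can be done
None
```

I handed the job in at about 28 s: both blanks lie flat and square in the rows of their own length, and the tin stands back on its coaster, about 1 mm from where it started; no verdict was returned.

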